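# Put away the optical posts from the carrying rack

## Robot

A 7-joint arm with a two-finger parallel gripper is mounted at the origin on the work surface. World frame = base frame: x ahead of the robot, y to its left, z up, the work surface at z = 0. Lengths are in m, angles in rad, forces in N, time in s.
With the tool pointing down it reaches from about 0.425 to 0.95 m from the base axis. Payload 4.7 kg.
Tool frame: the origin (TCP) lies at the very end of the fingers, on their centre line; the grasp point (between the pads) lies 19 mm behind it; x points along the fingers, y is the direction in which the jaws open and shut, and the axes are right-handed (so a half turn about x gives the same grasp; the last joint's range is limited). The gripper opens to 87 mm and grips with 3 to 60 N. Pads are 19 mm wide; open, the fingers measure 117 mm over their backs; the gripper's body (75 mm by 190 mm) begins 51 mm behind the grasp point.
Start: joints at [-0.029, 0.469, -0.049, 1.532, 0.024, 1.141, -0.082], TCP at [0.675, 0, 0.223] pointing down, gripper open.
Joint ranges: [-2.59, 2.59], [-0.33, 1.99], [-1.39, 1.29], [0.1, 2.45], [-1.04, 4.18], [0.21, 1.99], [-2.66, 2.66]. Speed limits (rad/s): [2.57, 2.57, 3.14, 3.14, 3.14, 3.14, 3.14].

## Interface

Orientations are given as a unit quaternion [x, y, z, w].
In Python, from rig import * gives the robot as it stands. The module is installed in compiled form; this text tells all that it offers.
- The arm moves only by the shell command python3 -m pendant 'ROWS'. ROWS is JSON, a list that holds one entry, the list of rows, each a list of 5 numbers: the opening, from 0 (shut) to 1 (fully open), then the shift along the tool's x, y, z in m, then the turn about the tool's x in rad. In form: [[[hand, dx, dy, dz, yaw], ...]]. A call has 1 to 20 rows; each row shifts and turns the commanded pose from where the row before left it, along the tool's axes as they then stand; what a row does not reach is not made up. A row lasts 1/12 s, in which the tool goes at most 41.7 mm and 7.16 degrees, less where a joint would pass 70% of its speed; a pose out of reach is approached as far as the arm can. A call with a gripper value outside its range is refused whole. The fingers move at their own pace and stop on an object; the grip force is fixed at half the most. Time passes only in rows, so rows that do not move let the fingers close. It gives the time, the measured TCP pose, the force and the opening at its end, in the units of the state.
- read_state(): the state, without advancing time (a new reading comes with each control period).
- get_image(name): name is "scene" or "side" or "wrist"; returns (picture, depth): 480x640x3 uint8, red, green, blue; 480x640 float32, m along the optical axis (not along the pixel's ray), 0 where there is no reading.
- calibration(name): a dict with "fx", "fy", "cx", "cy" (pixels), "k1" (the pictures are not rectified: a ray, as slopes to the right and down, at radius r is drawn at 1 + k1 r^2 times it, then the intrinsics apply), "world_from_camera" (4x4, takes a point from camera to world coordinates); the wrist camera has in their place "T_tool_cam" (4x4, takes a point from camera to tool coordinates, whose origin is the TCP and whose axes are the tool frame's). Camera axes: x right, y up, looking along -z (the intrinsics and any distortion apply to the point x, -y, -z); pixel columns grow to the right and rows downward; lengths in m; the calibration is good to about 2 mm. A picture is of the moment at which its call begins: read the wrist's pose just before it. calibration takes no time and is no camera call.
- hand_in(): hands the job in, once; it reports no verdict.
The state is a dict: "clock": time; "qpos": joint angles; "dq": joint speeds; "joint_efforts": joint torques, N m; "eef_pos": TCP position; "eef_rot": TCP orientation; "ft_force": force on the tool from outside, world axes, zero at the start; "ft_torque": the same for the moment, N m; "grip_width": opening from 0.0 (shut) to 1.0 (fully open).
Only numpy, scipy, OpenCV 4.12 (cv2) and the standard library are available. Lean on these libraries where they do the work, as an engineer would, in place of code of your own. Each camera call takes 0.05 s, during which the arm holds its last target. There are 200 camera calls.

## Task

The carrying rack has come back to the optical table with mixed parts. Lift its retaining bar out of the two open brackets and lay it on the table, then lay each part flat in the tray that already holds its own kind (two bright steel posts, one beige post, one black lens tube), without dropping it from a height. When all four are put away, lay the bar back in both brackets of the rack, centred; do not disturb the mirror mount.

Things in the scene. Friction and masses are not known exactly. Their poses are not given: they have to be found in the camera images.
- rack: Fixed rack, base 90 (x) x 285 (y) x 8 mm; origin: underside centre. Green cheeks at x +-26 mm, 41 mm high, 44 mm clear between; V notches at y +-29, +-87 mm, bottoms 24 mm above the table, hold one part each along x. Grey brackets at y +-130 mm, open upward: seat 48 mm above the table, slot 21 mm wide in x, flaring from 60 mm height to 42 mm wide at the top (73 mm). Yaw within 11 degrees.
- bar: Square aluminium bar 16 x 310 x 16 mm along its y, 0.15 kg, red band at its middle; same either way round. Origin: centre. Seated (as at the start) it lies in both rack brackets along the rack's y, axis 56 mm above the table, ends sticking out; its middle, over a gap between parts, can be gripped from above. The table left (+y) of the rack is kept clear for it, pointing away from the robot.
- steel_post_1: Bright stainless steel post, round, 12.7 mm diameter, 75 mm long, 75 g, with a dark groove near one end; the same as steel_post_2. Lies along its x; origin mid-axis. Starts in any one of the rack's four notches, parallel to the rack's x, axis 33 mm above the table, under the bar.
- steel_post_2: Bright stainless steel post, round, 12.7 mm diameter, 75 mm long, 75 g, with a dark groove near one end; the same as steel_post_1. Lies along its x; origin mid-axis. Starts in any one of the rack's four notches, parallel to the rack's x, axis 33 mm above the table, under the bar.
- beige_post: Beige plastic insulating post, round, 12.7 mm diameter, 75 mm long, 20 g. Lies along its x; origin mid-axis. Starts in any one of the rack's four notches, parallel to the rack's x, axis 33 mm above the table, under the bar.
- lens_tube: Black lens tube, round, 18 mm diameter, 75 mm long, 35 g, stiff. Lies along its x; origin mid-axis. Starts in any one of the rack's four notches, parallel to the rack's x, axis 37 mm above the table, under the bar.
- tray_steel: Blue open tray, fixed, holding two bright steel posts (12.7 mm diameter) as stock; 98 (x) x 146 (y) x 32 mm high, walls 3, floor 4 mm thick with four 3 mm ribs along x. Origin: centre of underside. The stock lies along x against the +y wall; the floor from y -70 to +34 mm is free; parts fit along x. Trays differ only in stock; they swap places in a row beyond the rack; yaw within 7 degrees.
- tray_beige: Blue open tray, fixed, holding two beige posts (12.7 mm diameter) as stock; 98 (x) x 146 (y) x 32 mm high, walls 3, floor 4 mm thick with four 3 mm ribs along x. Origin: centre of underside. The stock lies along x against the +y wall; the floor from y -70 to +34 mm is free; parts fit along x. Trays differ only in stock; they swap places in a row beyond the rack; yaw within 7 degrees.
- tray_tube: Blue open tray, fixed, holding two black lens tubes (18 mm diameter) as stock; 98 (x) x 146 (y) x 32 mm high, walls 3, floor 4 mm thick with four 3 mm ribs along x. Origin: centre of underside. The stock lies along x against the +y wall; the floor from y -70 to +34 mm is free; parts fit along x. Trays differ only in stock; they swap places in a row beyond the rack; yaw within 7 degrees.
- mirror_mount: Bystander: black mirror mount on a post and a 50 x 75 mm base, 137 mm high, loose, to the right of the work. Origin: centre of the underside. Leave it alone.
There are look-alikes about, which are no part of the job. What is shaped like the steel_post_1 but orange or pink is not meant.

How it is judged:
By the outcome, as a careful person would: the job done as asked, in the order asked, and still so for the second after the job is handed in, with the robot touching nothing.
It also fails if it takes over 136 s, if anything falls off the work surface, if the arm or the gripper's body presses on something with over 40 N, if the wrist force passes 120 N, or if a joint passes its speed limit or range.

## Working session

There is one attempt and no reset: what is moved stays moved. The work goes in short steps, Python scripts to look and compute and a shell command to move; the robot and the scene stay as the last step left them, time stands still between calls to the robot, and variables do not carry over. Pictures are saved under pics/ and viewed, about 12 in all and at most 16, crops included, and the job is handed in when it is done.

```bash
mkdir -p pics; cat > h.py <<'E'
from rig import *
import numpy as np, cv2
from scipy.spatial.transform import Rotation as R
def grab(n,save=None):
    s=read_state(); im,d=get_image(n); c=calibration(n)
    if n=='wrist':
        T=np.eye(4);T[:3,:3]=R.from_quat(s['eef_rot']).as_matrix();T[:3,3]=s['eef_pos'];W=T@np.array(c['T_tool_cam'])
    else: W=np.array(c['world_from_camera'])
    if save: cv2.imwrite('pics/'+save,im[:,:,::-1])
    return im,d,c,W
def rays(c,uv):
    uv=np.atleast_2d(np.array(uv,float))
    K=np.array([[c['fx'],0,c['cx']],[0,c['fy'],c['cy']],[0,0,1]])
    p=cv2.undistortPoints(uv[:,None],K,np.array([c['k1'],0,0,0.]))[:,0]
    return np.c_[p[:,0],-p[:,1],-np.ones(len(p))]
def onplane(c,W,uv,z):
    r=rays(c,uv)@W[:3,:3].T;o=W[:3,3]
    return o+r*((z-o[2])/r[:,2])[:,None]
def bydepth(c,W,uv,d):
    uv=np.atleast_2d(np.array(uv));r=rays(c,uv)
    dd=d[uv[:,1].astype(int),uv[:,0].astype(int)]
    return (r*dd[:,None])@W[:3,:3].T+W[:3,3]
E
python3 - <<'E'
from h import *
for n in ['scene','side','wrist']:
    im,d,c,W=grab(n,n+'0.png'); print(n,W.round(3).tolist(),c['fx'],c['k1'])
print(read_state())
E
```

```text
scene [[-0.751, -0.523, 0.404, 0.956], [0.661, -0.604, 0.446, 0.374], [0.011, 0.601, 0.799, 0.918], [0.0, 0.0, 0.0, 1.0]] 590.8257544584786 0.045279330841965566
side [[-0.988, 0.119, -0.095, 0.421], [-0.152, -0.756, 0.637, 0.519], [0.004, 0.644, 0.765, 0.826], [0.0, 0.0, 0.0, 1.0]] 548.3710664169837 -0.07967804726276632
wrist [[1.0, -0.002, 0.002, 0.675], [0.001, 0.967, 0.253, 0.069], [-0.002, -0.253, 0.967, 0.384], [0.0, 0.0, 0.0, 1.0]] 428.6394789860268 -0.04118502805805292
{'clock': 0.15, 'qpos': array([-0.02889944,  0.46921063, -0.04864596,  1.53338748,  0.02410029,
        1.14100479, -0.08230499]), 'dq': array([ 0.00122481, -0.00086184, -0.00120831, -0.00328664, -0.00081359,
        0.0010671 ,  0.00136716]), 'joint_efforts': array([ 7.46239912e-04, -5.08426881e+01, -8.08802387e-02, -2.36421436e+01,
       -6.13636756e-02,  3.56170710e-02,  1.36465555e-04]), 'eef_pos': array([6.74554334e-01, 4.89146168e-05, 2.21784950e-01]), 'eef_rot': array([ 0.49962214,  0.50036707, -0.5003451 ,  0.49966518]), 'ft_force': array([-0.47732514, -0.5122748 , -0.50901938]), 'ft_torque': array([ 0.02110927,  0.00812524, -0.0159367 ]), 'grip_width': 0.9976707278518141}
```

View pics/scene0.png

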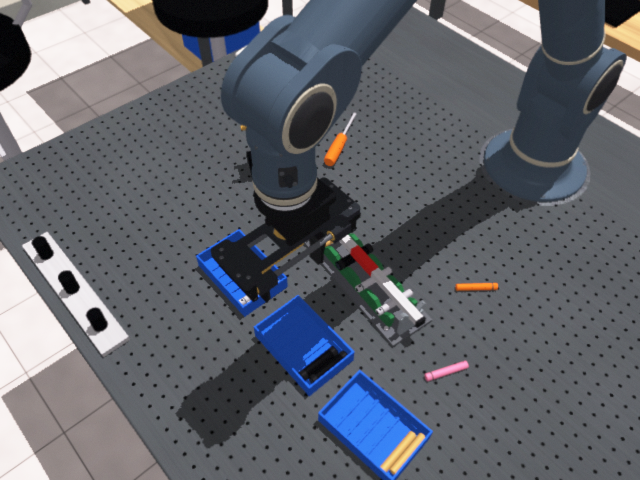

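View pics/side0.png

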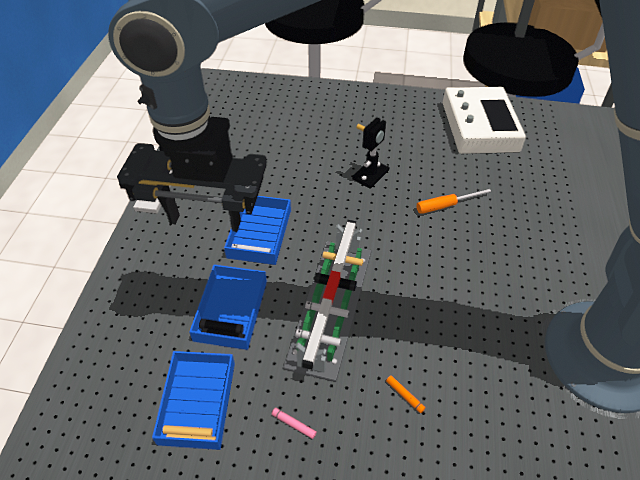

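View pics/wrist0.png

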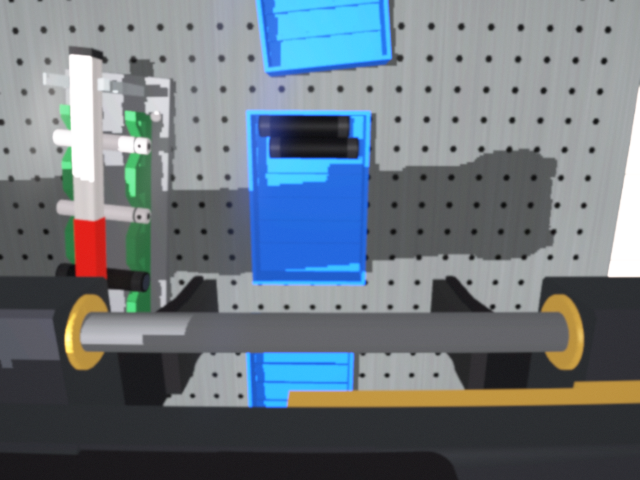

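Side view: the rack, with bar and red band at (332,288). Parts in +y→−y order are steel (300,335), steel (325,305), tube (335,282) and beige (345,258). Trays are beige (195,400), tube (228,305) and steel (258,230). Things that could be mistaken for a post: pink (293,423), orange (405,394), the screwdriver (437,204), and the stock in the trays. I choose the four parts in the rack notches. Next I measure by depth and colour.

```bash
cat > m.py <<'E'
from h import *
def cloud(n,save=None):
    im,d,c,W=grab(n,save)
    v,u=np.nonzero(d>0.05); P=bydepth(c,W,np.c_[u,v],d)
    hsv=cv2.cvtColor(im,cv2.COLOR_RGB2HSV)[v,u].astype(int)
    return P,hsv,np.c_[u,v]
def rect(p):
    r=cv2.minAreaRect((p[:,:2]*1000).astype(np.float32)); return [np.round(x,1) for x in r]
E
python3 - <<'E'
from m import *
for n in ['scene','side','wrist']:
    P,h,uv=cloud(n); H,S,V=h.T; x,y,z=P.T
    print(n)
    red=((H<6)|(H>174))&(S>150)&(V>80)&(x>.38)&(x<.6)&(abs(y)<.2)&(z>.058)&(z<.07)
    if red.sum(): print(' red',red.sum(),P[red].mean(0).round(4),np.ptp(P[red],axis=0).round(3))
    bar=(x>.38)&(x<.6)&(z>.060)&(z<.068)&(abs(y)<.3)&((S<60)&(V>120)|red)
    if bar.sum()>50: print(' bar',bar.sum(),rect(P[bar]),P[bar][:,2].mean())
    gr=(H>45)&(H<85)&(S>100)&(z>.036)&(z<.046)&(x>.38)&(x<.6)
    if gr.sum()>50: print(' green',rect(P[gr]))
    bl=((H>100)&(H<125)&(S>120)&(z>.027)&(z<.038)&(x>.55)&(x<.85)&(abs(y)<.4))
    if bl.sum()<50: continue
    m=np.zeros((900,400),np.uint8); q=((P[bl]-[.5,-.45,0])*1000).astype(int); m[q[:,1],q[:,0]]=1
    k,l=cv2.connectedComponents(cv2.dilate(m,np.ones((7,7))))
    for i in range(1,k):
        s=l[q[:,1],q[:,0]]==i
        if s.sum()>60: print(' tray',s.sum(),rect(P[bl][s]))
E
```

```text
scene
 red 292 [ 0.4873 -0.0302  0.0636] [0.025 0.06  0.01 ]
 bar 1017 [array([485.6,  15.9]), array([209.7,  36.8]), np.float64(81.7)] 0.06387179684123624
 green [array([491.6,  -9.7]), array([187.1,  69.4]), np.float64(83.6)]
 tray 331 [array([ 652. , -180.2]), array([150.7,  98.6]), np.float64(89.5)]
 tray 706 [array([661.2,   7. ]), array([148.3,  99.6]), np.float64(89.4)]
 tray 855 [array([669.7, 187.1]), array([100.5, 147.4]), np.float64(5.7)]
side
 red 288 [ 0.4852 -0.0287  0.0638] [0.022 0.061 0.01 ]
 bar 1403 [array([486.1, -29.6]), array([301.6,  37.8]), np.float64(84.5)] 0.0635752276436936
 green [array([485.6, -27.5]), array([227.3,  60.5]), np.float64(83.8)]
 tray 375 [array([ 651.2, -178.9]), array([151.4,  98.9]), np.float64(89.1)]
 tray 622 [array([660.8,   9.2]), array([150.1, 100.1]), np.float64(89.8)]
 tray 830 [array([669.4, 188.2]), array([ 99.7, 148.4]), np.float64(5.8)]
wrist
 red 1355 [ 0.4876 -0.0231  0.0643] [0.022 0.048 0.009]
 bar 5420 [array([488.1,  40. ]), array([172.2,  37.1]), np.float64(80.8)] 0.06443671803329003
 green [array([491.5,  -1.3]), array([170.2,  67.7]), np.float64(84.9)]
 tray 206 [array([ 604.2, -159.9]), array([56.4,  3.4]), np.float64(89.2)]
 tray 127 [array([ 698.7, -151.1]), array([ 2.9, 38.9]), np.float64(1.0)]
 tray 1971 [array([661.5,   8.2]), array([146.8,  98.4]), np.float64(89.8)]
 tray 568 [array([674.4, 140.6]), array([98.5, 52.1]), np.float64(5.5)]
```

```bash
python3 - <<'E'
from m import *
for n in ['scene','side','wrist']:
    P,h,uv=cloud(n); H,S,V=h.T; x,y,z=P.T
    t=y+.029; lx=.487+.08*t
    s=(abs(x-lx)<.02)&(z>.0605)&(z<.067)&(abs(t)<.12)
    b=[(yy,np.median(x[s&(abs(y-yy)<.004)])) for yy in np.arange(-.15,.1,.01) if (s&(abs(y-yy)<.004)).sum()>5]
    b=np.array(b); f=np.polyfit(b[:,0],b[:,1],1); print(n,f.round(4),'x at red',np.polyval(f,-.029).round(4),'res',np.abs(np.polyval(f,b[:,0])-b[:,1]).max().round(4), len(b))
    s=(abs(x-lx)<.012)&(z>.0605)&(z<.067); print(' y ends',np.percentile(y[s],[0.2,99.8]).round(4))
    tr=(abs(x-lx)>.014)&(abs(x-lx)<.045)&(z>.035)&(z<.05)&(abs(t)<.12)&~((H>45)&(H<90)&(S>100))
    hy,e=np.histogram((y-0.08*0-.0)[tr],np.arange(-.15,.11,.01)); print(dict(zip((e[:-1]*1000).astype(int).tolist(),hy.tolist())))
E
```

```text
scene [0.1122 0.4898] x at red 0.4866 res 0.0015 19
 y ends [-0.0886  0.1239]
{-150: 0, -139: 0, -129: 0, -119: 13, -109: 0, -99: 2, -89: 4, -79: 4, -69: 47, -59: 127, -49: 32, -39: 3, -29: 8, -19: 6, -9: 62, 0: 61, 10: 5, 20: 8, 30: 6, 40: 13, 50: 95, 60: 35, 70: 3, 80: 4, 90: 0}
side [0.1048 0.4884] x at red 0.4854 res 0.0014 25
 y ends [-0.3823  0.1256]
{-150: 5, -139: 0, -129: 3, -119: 76, -109: 48, -99: 0, -89: 1, -79: 2, -69: 28, -59: 146, -49: 81, -39: 2, -29: 1, -19: 6, -9: 40, 0: 111, 10: 7, 20: 0, 30: 2, 40: 1, 50: 78, 60: 92, 70: 4, 80: 1, 90: 0}
wrist [0.1106 0.4898] x at red 0.4866 res 0.0006 14
 y ends [-0.0455  0.1248]
{-150: 0, -139: 0, -129: 0, -119: 0, -109: 0, -99: 0, -89: 0, -79: 4, -69: 194, -59: 452, -49: 182, -39: 19, -29: 24, -19: 21, -9: 297, 0: 364, 10: 20, 20: 15, 30: 37, 40: 48, 50: 510, 60: 206, 70: 34, 80: 44, 90: 0}
```

```bash
cat > go.py <<'E'
# usage: go.py x y z yaw : yaw = world angle (rad) of tool y axis (now 0 = along +x)
from h import *
import sys
def plan(x,y,z,yaw=None):
    s=read_state(); M=R.from_quat(s['eef_rot']).as_matrix(); p=np.array(s['eef_pos'])
    cur=np.arctan2(M[1,1],M[0,1]); yaw=cur if yaw is None else yaw
    turn=-((yaw-cur+np.pi)%(2*np.pi)-np.pi)
    M2=M@R.from_rotvec([turn,0,0]).as_matrix()
    d=np.array([x,y,z])-p
    print('t %.2f pos'%s['clock'],p.round(4),'yaw %.4f'%cur,'tilt',M[:,0].round(4),'turn %.4f'%turn,'before-turn shift',(M.T@d).round(4),'after-turn shift',(M2.T@d).round(4))
if __name__=='__main__': plan(*map(float,sys.argv[1:]))
E
python3 - <<'E'
from m import *
P,h,uv=cloud('side'); H,S,V=h.T; x,y,z=P.T
for nm,m in dict(pink=(H>150)&(H<174)&(S>80)&(V>120),orange=(H>5)&(H<16)&(S>180)&(V>120)&(uv[:,1]>330)&(uv[:,1]<430)&(uv[:,0]>370)&(uv[:,0]<430)).items():
    print(nm,m.sum(),np.percentile(P[m],[1,99],axis=0).round(3))
m=(uv[:,0]>345)&(uv[:,0]<392)&(uv[:,1]>115)&(uv[:,1]<190)&(z>.008)&(z<.2)&(x>.3)&(x<.8)
print('mount',np.percentile(P[m],[1,50,99],axis=0).round(3))
m=(z>.008)&(z<.15)&(y>.2)&(y<.45)&(x>.25)&(x<.85); print('left stuff',np.percentile(P[m],[0.5,99.5],axis=0).round(3)); m&=(y>.27); print(m.sum(),P[m][:5].round(3))
E
python3 go.py 0.4863 -0.029 0.12 -0.1085
```

```text
pink 395 [[ 0.476  0.179 -0.001]
 [ 0.546  0.217  0.015]]
orange 191 [[ 0.313  0.105 -0.001]
 [ 0.374  0.152  0.014]]
mount [[ 0.417 -0.411  0.008]
 [ 0.449 -0.375  0.09 ]
 [ 0.482 -0.348  0.138]]
left stuff [[0.477 0.201 0.008]
 [0.716 0.265 0.034]]
0 []
t 0.50 pos [0.675  0.     0.2225] yaw 0.0000 tilt [-1.e-04  0.e+00 -1.e+00] turn 0.1085 before-turn shift [ 0.1025 -0.1886  0.029 ] after-turn shift [ 0.1025 -0.1844  0.0493]
```

```bash
python3 -m pendant '[[[0.7,0,0,0,0.1085],[0.7,0,-0.0307,0.0082,0],[0.7,0,-0.0307,0.0082,0],[0.7,0,-0.0307,0.0082,0],[0.7,0,-0.0307,0.0082,0],[0.7,0,-0.0308,0.0082,0],[0.7,0,-0.0308,0.0083,0],[0.7,0.02,0,0,0],[0.7,0.02,0,0,0],[0.7,0.02,0,0,0],[0.7,0,0,0,0],[0.7,0,0,0,0]]]'; python3 go.py 0.4863 -0.029 0.0515 -0.1085
python3 - <<'E'
from m import *
P,h,uv=cloud('wrist','w1.png')
E
```

```text
clock: 1.5
eef_pos: [0.4859, -0.029, 0.1623]
eef_rot: [-0.526, -0.473, 0.527, -0.472]
ft_force: [0.3, -0.5, -0.5]
grip_width: 0.699
t 1.50 pos [ 0.4859 -0.029   0.1623] yaw -0.1085 tilt [-0.0016  0.     -1.    ] turn 0.0000 before-turn shift [ 0.1108  0.0006 -0.    ] after-turn shift [ 0.1108  0.0006 -0.    ]
```

View pics/w1.png

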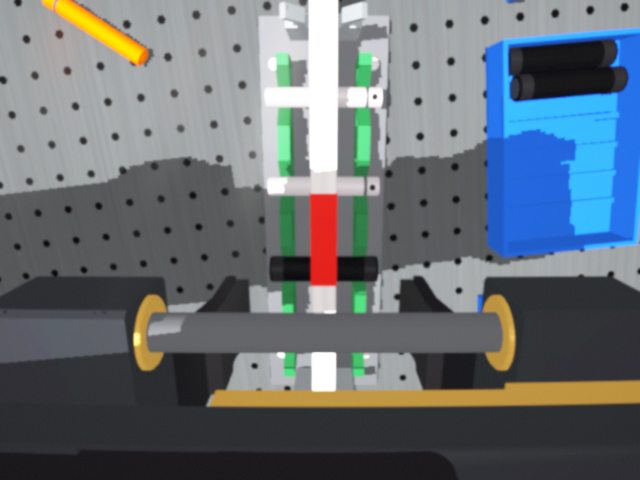

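The bar is vertical at column 323, centred between the fingers, with the red band at rows 193–285. The parts below it, top to bottom, are steel (97), steel (186) and tube (268). I descend and grip.

```bash
python3 -m pendant '[[[0.7,0.03,0,0,0],[0.7,0.03,0,0,0],[0.7,0.025,0,0,0],[0.7,0.015,0.0004,0,0],[0.7,0.0108,0,0,0],[0.7,0,0,0,0],[0.7,0,0,0,0]]]'; python3 -m pendant '[[[0.1,0,0,0,0],[0.1,0,0,0,0],[0.1,0,0,0,0],[0.1,0,0,0,0],[0.1,0,0,0,0],[0.1,0,0,0,0],[0.1,0,0,0,0],[0.1,0,0,0,0]]]'; python3 go.py 0.4863 -0.029 0.19
```

```text
clock: 2.13
eef_pos: [0.4878, -0.029, 0.0525]
eef_rot: [0.527, 0.472, -0.526, 0.472]
ft_force: [0.4, -0.4, 0.4]
grip_width: 0.703
clock: 2.8
eef_pos: [0.4866, -0.029, 0.0517]
eef_rot: [-0.526, -0.472, 0.526, -0.472]
ft_force: [0.4, 0.0, 1.2]
grip_width: 0.178
t 2.80 pos [ 0.4866 -0.029   0.0517] yaw -0.1084 tilt [-4.e-04  0.e+00 -1.e+00] turn -0.0000 before-turn shift [-0.1383 -0.0003  0.    ] after-turn shift [-0.1383 -0.0003  0.    ]
```

```bash
python3 -m pendant '[[[0.1,-0.008,0,0,0],[0.1,-0.012,0,0,0],[0.1,-0.02,0,0,0],[0.1,-0.025,0,0,0],[0.1,-0.025,0,0,0],[0.1,-0.025,0,0,0],[0.1,-0.025,0,0,0],[0.1,0,0,0,0],[0.1,0,0,0,0]]]'; python3 go.py 0.52 0.33 0.0055 -1.5708
```

```text
clock: 3.55
eef_pos: [0.4874, -0.029, 0.1933]
eef_rot: [0.527, 0.471, -0.525, 0.473]
ft_force: [0.7, -0.5, -1.8]
grip_width: 0.184
t 3.55 pos [ 0.4874 -0.029   0.1933] yaw -0.1085 tilt [ 3.3e-03  1.0e-04 -1.0e+00] turn 1.4623 before-turn shift [ 0.1879 -0.0071 -0.3604] after-turn shift [ 0.1879 -0.359  -0.0319]
```

```bash
python3 -m pendant '[[[0.1,0,0,-0.02,0],[0.1,0,0,-0.035,0],[0.1,0,0,-0.035,0],[0.1,0,0,-0.035,0],[0.1,0,0,-0.035,0],[0.1,0,0,-0.035,0],[0.1,0,0,-0.035,0],[0.1,0,0,-0.035,0],[0.1,0,0,-0.035,0],[0.1,0,0,-0.035,0],[0.1,0,-0.0071,-0.025,0]]]'; python3 -m pendant '[[[0.1,0,0,0,0.1],[0.1,0,0,0,0.1],[0.1,0,0,0,0.1],[0.1,0,0,0,0.1],[0.1,0,0,0,0.1],[0.1,0,0,0,0.1],[0.1,0,0,0,0.1],[0.1,0,0,0,0.1],[0.1,0,0,0,0.1],[0.1,0,0,0,0.1],[0.1,0,0,0,0.1],[0.1,0,0,0,0.1],[0.1,0,0,0,0.1],[0.1,0,0,0,0.1],[0.1,0,0,0,0.0623],[0.1,0,0,0,0],[0.1,0,0,0,0]]]'; python3 go.py 0.52 0.33 0.006 -1.5708
python3 - <<'E'
from m import *
P,h,uv=cloud('side','s1.png')
E
```

```text
clock: 4.47
eef_pos: [0.5183, 0.3322, 0.1897]
eef_rot: [-0.525, -0.473, 0.527, -0.472]
ft_force: [0.1, 1.2, -1.3]
grip_width: 0.179
clock: 5.88
eef_pos: [0.5178, 0.3292, 0.1902]
eef_rot: [-0.706, -0.0, 0.708, -0.001]
ft_force: [0.1, -1.1, -1.8]
grip_width: 0.182
t 5.88 pos [0.5178 0.3292 0.1902] yaw -1.5689 tilt [-0.0022 -0.0019 -1.    ] turn 0.0019 before-turn shift [ 0.1842 -0.0012 -0.0026] after-turn shift [ 0.1842 -0.0012 -0.0026]
```

View pics/s1.png

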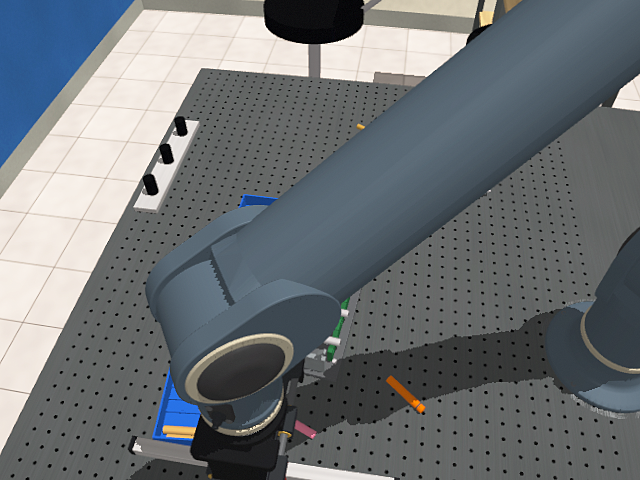

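The bar is held level over clear table on the left, and pink lies at (305,430), clear of it. I lower it.

```bash
python3 -m pendant '[[[0.1,0.03,0,0,0],[0.1,0.035,0,0,0],[0.1,0.035,0,0,0],[0.1,0.035,0,0,0],[0.1,0.025,0,0,0],[0.1,0.012,0,0,0],[0.1,0.005,0,0,0],[0.1,0.004,0,0,0],[0.1,0,0,0,0],[0.1,0,0,0,0]]]'; python3 go.py 0.52 0.33 0.0038 -1.5708
```

```text
clock: 6.77
eef_pos: [0.5198, 0.3303, 0.0123]
eef_rot: [0.708, 0.001, -0.706, -0.001]
ft_force: [-0.1, -0.7, -1.2]
grip_width: 0.181
t 6.77 pos [0.5198 0.3303 0.0123] yaw -1.5707 tilt [ 0.0023  0.0017 -1.    ] turn 0.0001 before-turn shift [ 0.0085  0.0003 -0.0002] after-turn shift [ 0.0085  0.0003 -0.0002]
```

```bash
python3 -m pendant '[[[0.1,0.004,0,0,0],[0.1,0.002,0,0,0],[0.1,0.0015,0,0,0],[0.1,0,0,0,0],[0.1,0,0,0,0]]]'; python3 -m pendant '[[[0.1,0.001,0,0,0],[0.1,0,0,0,0],[0.1,0,0,0,0]]]'
```

```text
clock: 7.18
eef_pos: [0.5189, 0.3299, 0.0038]
eef_rot: [0.707, 0.0, -0.707, -0.0]
ft_force: [-0.8, 1.1, 2.3]
grip_width: 0.18
clock: 7.43
eef_pos: [0.519, 0.3299, 0.0038]
eef_rot: [0.707, 0.0, -0.707, -0.0]
ft_force: [-3.0, -1.0, 8.8]
grip_width: 0.179
```

```bash
python3 -m pendant '[[[0.3,0,0,0,0],[0.4,0,0,0,0],[0.4,0,0,0,0],[0.4,-0.01,0,0,0],[0.4,-0.03,0,0,0],[0.4,-0.04,0,0,0],[0.4,-0.04,0,0,0],[0.4,-0.01,0,0,0],[0.4,0,0,0,0.1085],[0.4,0,0,0,0]]]'; python3 go.py 0.4957 0.0575 0.026 -1.6793
```

```text
clock: 8.27
eef_pos: [0.5193, 0.33, 0.1341]
eef_rot: [0.707, -0.038, -0.705, -0.04]
ft_force: [-0.4, -0.2, 0.0]
grip_width: 0.4
t 8.27 pos [0.5193 0.33   0.1341] yaw -1.6813 tilt [ 0.0026  0.0018 -1.    ] turn -0.0020 before-turn shift [ 0.1076  0.2736 -0.0063] after-turn shift [ 0.1076  0.2736 -0.0058]
```

```bash
python3 -m pendant '[[[0.4,0,0.0342,-0.001,0],[0.4,0,0.0342,-0.001,0],[0.4,0,0.0342,-0.001,0],[0.4,0,0.0342,-0.001,0],[0.4,0,0.0342,-0.001,0],[0.4,0,0.0342,-0.001,0],[0.4,0,0.0342,0,0],[0.4,0,0.0342,0,0],[0.35,0,0,0,0],[0.35,0,0,0,0],[0.35,0,0,0,0]]]'; python3 go.py 0.4957 0.0575 0.026 -1.6793
cat > parts.py <<'E'
from m import *
import sys
for n in sys.argv[1:]:
    P,h,uv=cloud(n,n+'_p.png'); H,S,V=h.T; c=np.array([.4863,-.029]); a=-.1085
    q=(P[:,:2]-c)@np.array([[np.cos(a),-np.sin(a)],[np.sin(a),np.cos(a)]])
    for k in (-87,-29,29,87):
        s=(abs(q[:,1]*1000-k)<14)&(abs(q[:,0])<.05)&(P[:,2]>.030)&(P[:,2]<.05)&~((H>45)&(H<90)&(S>100))
        if s.sum()>30:
            hi=s&(P[:,2]>np.percentile(P[s][:,2],95)-.003)
            print(n,k,s.sum(),'rack y %.1f x %s top %.4f'%(np.median(q[hi,1])*1000,(np.percentile(q[s,0],[2,98])*1000).round(1),np.percentile(P[s][:,2],95)),'HSV',np.median(h[s],axis=0))
E
python3 parts.py scene side wrist
```

```text
clock: 9.18
eef_pos: [0.4948, 0.0575, 0.1319]
eef_rot: [-0.706, 0.038, 0.706, 0.038]
ft_force: [-0.4, 0.3, 0.6]
grip_width: 0.352
t 9.18 pos [0.4948 0.0575 0.1319] yaw -1.6777 tilt [-7.e-04  3.e-04 -1.e+00] turn 0.0016 before-turn shift [ 1.059e-01 -1.000e-04 -1.000e-03] after-turn shift [ 1.059e-01 -1.000e-04 -1.000e-03]
scene -87 255 rack y -86.0 x [-35.7  37.5] top 0.0408 HSV [ 19. 130. 230.]
scene -29 367 rack y -28.0 x [-35.7  37.4] top 0.0474 HSV [120.  40.  18.]
scene 29 285 rack y 29.4 x [-36.3  36.9] top 0.0404 HSV [140.  12. 124.]
scene 87 299 rack y 87.4 x [-36.  37.] top 0.0407 HSV [140.  12. 121.]
side -87 91 rack y -83.9 x [-38.3 -14.8] top 0.0404 HSV [ 18. 146. 230.]
side -29 175 rack y -26.1 x [-38.4   4.8] top 0.0469 HSV [120.  27.  20.]
side 29 131 rack y 31.8 x [-38.1  -9.5] top 0.0398 HSV [  6.  10. 125.]
side 87 359 rack y 89.3 x [-37.8  34.8] top 0.0400 HSV [  6.   8. 125.]
wrist -87 2684 rack y -84.9 x [-36.   36.3] top 0.0402 HSV [ 29.  78. 255.]
wrist -29 2935 rack y -27.4 x [-19.4  37. ] top 0.0467 HSV [120.  24.  35.]
wrist 29 2250 rack y 30.7 x [-35.   36.4] top 0.0404 HSV [167.   8. 219.]
wrist 87 2463 rack y 87.4 x [-35.9  36.1] top 0.0406 HSV [167.   8. 219.]
```

View pics/wrist_p.png

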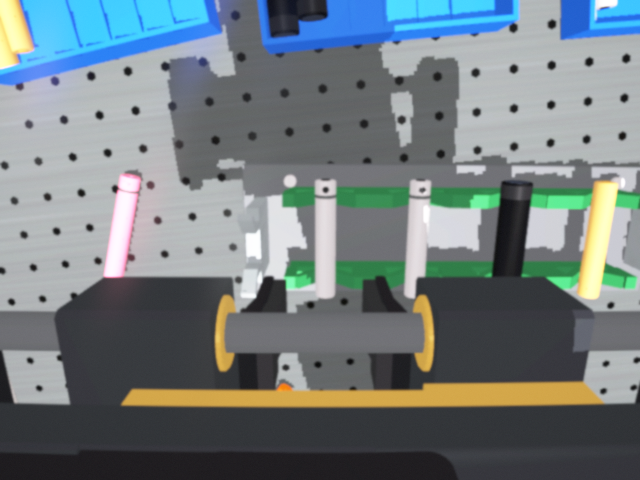

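Post at column 325, centred between the fingers (285–370). The choice is confirmed: steel 325, steel 418, tube 512, beige 600; pink at 120 is left alone. I descend and grip the first steel post.

```bash
python3 -m pendant '[[[0.35,0.03,0,0,0],[0.35,0.03,0,0,0],[0.35,0.025,0,0,0],[0.35,0.015,0,0,0],[0.35,0.006,0,0,0],[0.35,0,0,0,0],[0.35,0,0,0,0],[0.05,0,0,0,0],[0.05,0,0,0,0],[0.05,0,0,0,0],[0.05,0,0,0,0],[0.05,0,0,0,0],[0.05,0,0,0,0]]]'; python3 -m pendant '[[[0.05,-0.006,0,0,0],[0.05,-0.015,0,0,0],[0.05,-0.025,0,0,0],[0.05,-0.03,0,0,0],[0.05,-0.03,0,0,0],[0.05,0,0,0,0]]]'; python3 go.py 0.6515 -0.2145 0.008 -1.5828
```

```text
clock: 10.42
eef_pos: [0.4958, 0.0578, 0.027]
eef_rot: [0.707, -0.038, -0.705, -0.039]
ft_force: [0.5, 2.6, 5.3]
grip_width: 0.141
clock: 10.92
eef_pos: [0.4984, 0.0566, 0.1374]
eef_rot: [0.709, -0.038, -0.703, -0.039]
ft_force: [0.9, 0.2, -0.4]
grip_width: 0.133
t 10.92 pos [0.4984 0.0566 0.1374] yaw -1.6803 tilt [ 0.0097  0.0017 -1.    ] turn -0.0975 before-turn shift [ 0.1305  0.2531 -0.1805] after-turn shift [ 0.1305  0.2695 -0.155 ]
```

```bash
python3 -m pendant '[[[0.05,0,0,0,-0.0975],[0.05,0,0.0299,-0.0172,0],[0.05,0,0.0299,-0.0172,0],[0.05,0,0.0299,-0.0172,0],[0.05,0,0.0299,-0.0172,0],[0.05,0,0.0299,-0.0172,0],[0.05,0,0.0299,-0.0172,0],[0.05,0,0.03,-0.0172,0],[0.05,0,0.03,-0.0172,0],[0.05,0,0.03,-0.0174,0],[0.05,0.02,0,0,0],[0.05,0.03,0,0,0],[0.05,0,0,0,0],[0.05,0,0,0,0]]]'; python3 go.py 0.6513 -0.2145 0.008 -1.5828
python3 - <<'E'
from m import *
cloud('wrist','w3.png')
E
```

```text
clock: 12.08
eef_pos: [0.6448, -0.2136, 0.0799]
eef_rot: [-0.705, 0.003, 0.709, 0.004]
ft_force: [0.4, 0.2, -0.6]
grip_width: 0.135
t 12.08 pos [ 0.6448 -0.2136  0.0799] yaw -1.5820 tilt [-0.0059  0.0014 -1.    ] turn 0.0008 before-turn shift [ 0.0718  0.0009 -0.007 ] after-turn shift [ 0.0718  0.0009 -0.007 ]
```

View pics/w3.png

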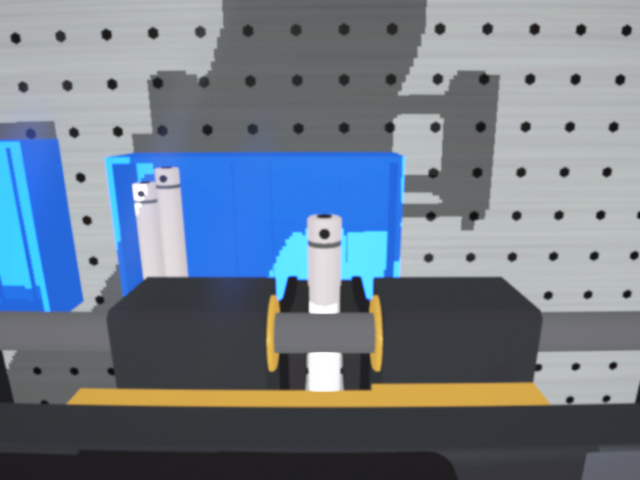

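```bash
python3 -m pendant '[[[0.05,0.01,0.0009,-0.005,0],[0.05,0.025,0,0,0],[0.05,0.015,0,0,0],[0.05,0.005,0,0,0],[0.05,0,0,0,0],[0.05,0,0,0,0],[0.05,0,0,0,0]]]'; python3 go.py 0.6513 -0.2145 0.008 -1.5828
```

```text
clock: 12.72
eef_pos: [0.6534, -0.2155, 0.029]
eef_rot: [0.708, -0.004, -0.706, -0.004]
ft_force: [0.3, 0.3, -0.7]
grip_width: 0.135
t 12.72 pos [ 0.6534 -0.2155  0.029 ] yaw -1.5817 tilt [ 3.e-03 -9.e-04 -1.e+00] turn 0.0011 before-turn shift [ 0.021  -0.001   0.0021] after-turn shift [ 0.021  -0.001   0.0021]
```

```bash
python3 -m pendant '[[[0.05,0.007,0,0,0],[0.05,0.005,0,0,0],[0.05,0.004,0,0,0],[0.05,0.003,0,0,0],[0.05,0.001,0,0,0],[0.05,0,0,0,0],[0.05,0,0,0,0]]]'; python3 go.py 0.6513 -0.2145 0.006
```

```text
clock: 13.3
eef_pos: [0.6517, -0.2149, 0.0075]
eef_rot: [-0.707, 0.004, 0.707, 0.004]
ft_force: [-2.3, 1.2, 3.6]
grip_width: 0.135
t 13.30 pos [ 0.6517 -0.2149  0.0075] yaw -1.5818 tilt [-7.e-04  5.e-04 -1.e+00] turn -0.0000 before-turn shift [ 0.0015 -0.0004  0.0004] after-turn shift [ 0.0015 -0.0004  0.0004]
```

```bash
python3 -m pendant '[[[0.18,0,0,0,0],[0.22,0,0,0,0],[0.25,0,0,0,0],[0.25,-0.005,0,0,0],[0.25,-0.02,0,0,0],[0.3,-0.035,0,0,0],[0.35,-0.035,0,0,0],[0.35,-0.025,0,0,0],[0.35,0,0,0,0.0975],[0.35,0,0,0,0]]]'; python3 go.py 0.4895 0.0005 0.026 -1.6793
```

```text
clock: 14.13
eef_pos: [0.6533, -0.2157, 0.1297]
eef_rot: [0.708, -0.039, -0.704, -0.039]
ft_force: [-0.9, -0.3, -0.3]
grip_width: 0.347
t 14.13 pos [ 0.6533 -0.2157  0.1297] yaw -1.6812 tilt [ 0.0044 -0.0014 -1.    ] turn -0.0019 before-turn shift [ 0.1027 -0.1969  0.1871] after-turn shift [ 0.1027 -0.1973  0.1867]
```

```bash
python3 -m pendant '[[[0.35,0,-0.0246,0.0233,0],[0.35,0,-0.0246,0.0233,0],[0.35,0,-0.0246,0.0233,0],[0.35,0,-0.0246,0.0233,0],[0.35,0,-0.0246,0.0233,0],[0.35,0,-0.0246,0.0233,0],[0.35,0,-0.0246,0.0233,0],[0.35,0,-0.0247,0.0233,0],[0.35,0.025,0,0,0],[0.35,0.02,0,0,0],[0.35,0,0,0,0],[0.35,0,0,0,0],[0.35,0,0,0,0]]]'; python3 go.py 0.4895 0.0005 0.026 -1.6793
```

```text
clock: 15.22
eef_pos: [0.4884, 0.0004, 0.0825]
eef_rot: [0.706, -0.038, -0.706, -0.038]
ft_force: [0.6, 0.1, 0.8]
grip_width: 0.348
t 15.22 pos [4.884e-01 4.000e-04 8.250e-02] yaw -1.6792 tilt [ 2.e-04 -3.e-04 -1.e+00] turn 0.0001 before-turn shift [ 0.0565 -0.0002 -0.001 ] after-turn shift [ 0.0565 -0.0002 -0.001 ]
```

Next place: steel tray at y +2 mm (0.6515, −0.1775).

```bash
python3 -m pendant '[[[0.35,0.02,0,-0.001,0],[0.35,0.02,0,0,0],[0.35,0.011,0,0,0],[0.35,0.0055,0,0,0],[0.35,0,0,0,0],[0.35,0,0,0,0],[0.05,0,0,0,0],[0.05,0,0,0,0],[0.05,0,0,0,0],[0.05,0,0,0,0],[0.05,0,0,0,0],[0.05,0,0,0,0]]]'; python3 -m pendant '[[[0.05,-0.006,0,0,0],[0.05,-0.015,0,0,0],[0.05,-0.025,0,0,0],[0.05,-0.03,0,0,0],[0.05,-0.03,0,0,0],[0.05,0,0,0,-0.0975],[0.05,0,0,0,0]]]'; python3 go.py 0.6515 -0.1775 0.03 -1.5828
```

```text
clock: 16.22
eef_pos: [0.4894, 0.0003, 0.0262]
eef_rot: [0.706, -0.039, -0.706, -0.038]
ft_force: [-1.2, -2.0, 4.8]
grip_width: 0.134
clock: 16.8
eef_pos: [0.4901, 0.0014, 0.1337]
eef_rot: [0.709, -0.003, -0.706, -0.004]
ft_force: [-0.7, -0.4, -1.6]
grip_width: 0.128
t 16.80 pos [0.4901 0.0014 0.1337] yaw -1.5795 tilt [ 0.004   0.0013 -1.    ] turn 0.0033 before-turn shift [ 0.1041  0.1776 -0.1626] after-turn shift [ 0.1041  0.1771 -0.1631]
```

```bash
python3 -m pendant '[[[0.05,0,0.0253,-0.0232,0],[0.05,0,0.0253,-0.0232,0],[0.05,0,0.0253,-0.0232,0],[0.05,0,0.0253,-0.0232,0],[0.05,0,0.0253,-0.0232,0],[0.05,0,0.0253,-0.0232,0],[0.05,0,0.0253,-0.0232,0],[0.05,0.02,0,0,0],[0.05,0.035,0,0,0],[0.05,0.02,0,0,0],[0.05,0,0,0,0],[0.05,0,0,0,0],[0.05,0,0,0,0]]]'; python3 go.py 0.6515 -0.1775 0.0075 -1.5828
```

```text
clock: 17.88
eef_pos: [0.6501, -0.1781, 0.0575]
eef_rot: [0.707, -0.004, -0.707, -0.004]
ft_force: [0.2, 0.9, -0.3]
grip_width: 0.133
t 17.88 pos [ 0.6501 -0.1781  0.0575] yaw -1.5826 tilt [ 1.e-03 -2.e-04 -1.e+00] turn 0.0002 before-turn shift [ 0.05   -0.0007 -0.0014] after-turn shift [ 0.05   -0.0007 -0.0014]
```

```bash
python3 - <<'E'
from m import *
cloud('wrist','w4.png')
im,d,c,W=grab('scene'); cv2.imwrite('pics/c4.png',cv2.resize(im[180:420,180:450,::-1],None,fx=2,fy=2))
E
```

```text
(no output)
```

View pics/w4.png

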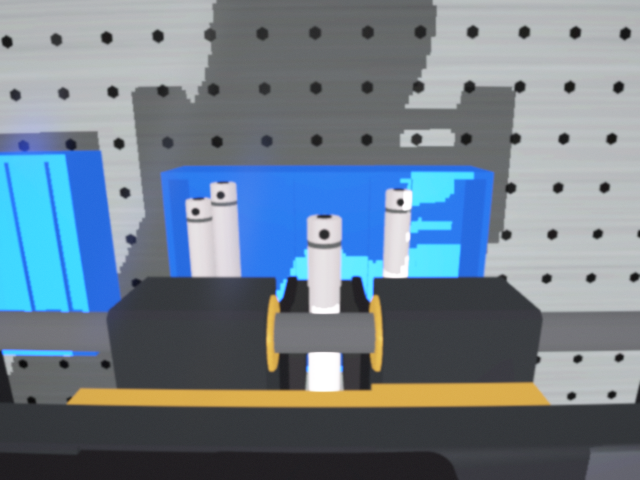

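The first post lies at (397,240), the stock at 200–225, and the held post (325) comes down in the gap. I lower it and release.

```bash
python3 -m pendant '[[[0.05,0.015,0,-0.001,0],[0.05,0.015,0,0,0],[0.05,0.009,0,0,0],[0.05,0.005,0,0,0],[0.05,0.003,0,0,0],[0.05,0.002,0,0,0],[0.05,0.001,0,0,0],[0.05,0,0,0,0],[0.05,0,0,0,0]]]'; python3 go.py 0.6515 -0.1775 0.007 -1.5828
```

```text
clock: 18.73
eef_pos: [0.6509, -0.1782, 0.0073]
eef_rot: [0.707, -0.004, -0.707, -0.004]
ft_force: [-0.6, 0.5, -0.2]
grip_width: 0.138
t 18.73 pos [ 0.6509 -0.1782  0.0073] yaw -1.5818 tilt [ 1.e-03 -2.e-04 -1.e+00] turn 0.0010 before-turn shift [ 0.0003 -0.0008 -0.0006] after-turn shift [ 0.0003 -0.0008 -0.0006]
```

```bash
python3 -m pendant '[[[0.05,0.001,0,0,0],[0.05,0.001,0,0,0],[0.05,0,0,0,0],[0.05,0,0,0,0]]]'; python3 -m pendant '[[[0.18,0,0,0,0],[0.22,0,0,0,0],[0.22,0,0,0,0],[0.22,-0.005,0,0,0],[0.22,-0.02,0,0,0],[0.3,-0.035,0,0,0],[0.4,-0.035,0,0,0],[0.4,-0.025,0,0,0],[0.4,0,0,0,0.0975],[0.4,0,0,0,0]]]'; python3 go.py 0.4833 -0.0568 0.029 -1.6793
```

```text
clock: 19.07
eef_pos: [0.6511, -0.1783, 0.0064]
eef_rot: [0.708, -0.004, -0.707, -0.004]
ft_force: [-1.2, 0.9, 5.3]
grip_width: 0.135
clock: 19.9
eef_pos: [0.6516, -0.1774, 0.1267]
eef_rot: [0.707, -0.038, -0.705, -0.039]
ft_force: [0.2, -0.2, -0.1]
grip_width: 0.392
t 19.90 pos [ 0.6516 -0.1774  0.1267] yaw -1.6803 tilt [ 3.3e-03  6.0e-04 -1.0e+00] turn -0.0010 before-turn shift [ 0.0972 -0.1014  0.1808] after-turn shift [ 0.0972 -0.1016  0.1806]
```

```bash
python3 -m pendant '[[[0.4,0,-0.0169,0.0301,0],[0.4,0,-0.0169,0.0301,0],[0.4,0,-0.0169,0.0301,0],[0.4,0,-0.0169,0.0301,0],[0.4,0,-0.0169,0.0301,0],[0.4,0,-0.017,0.0301,0],[0.4,0.025,0,0,0],[0.4,0.02,0,0,0],[0.4,0,0,0,0],[0.4,0,0,0,0],[0.4,0,0,0,0]]]'; python3 go.py 0.4833 -0.0568 0.028 -1.6793
```

```text
clock: 20.82
eef_pos: [0.4822, -0.0577, 0.0799]
eef_rot: [-0.706, 0.038, 0.706, 0.038]
ft_force: [0.8, -0.6, 0.2]
grip_width: 0.397
t 20.82 pos [ 0.4822 -0.0577  0.0799] yaw -1.6786 tilt [-3.e-04 -0.e+00 -1.e+00] turn 0.0007 before-turn shift [ 0.0519 -0.001  -0.001 ] after-turn shift [ 0.0519 -0.001  -0.001 ]
```

```bash
python3 -m pendant '[[[0.4,0.02,-0.001,-0.001,0],[0.4,0.017,0,0,0],[0.4,0.01,0,0,0],[0.4,0.005,0,0,0],[0.4,0,0,0,0],[0.4,0,0,0,0],[0.1,0,0,0,0],[0.1,0,0,0,0],[0.1,0,0,0,0],[0.1,0,0,0,0],[0.1,0,0,0,0],[0.1,0,0,0,0]]]'; python3 -m pendant '[[[0.1,-0.006,0,0,0],[0.1,-0.015,0,0,0],[0.1,-0.025,0,0,0],[0.1,-0.03,0,0,0],[0.1,-0.03,0,0,0],[0.1,0,0,0,-0.1023],[0.1,0,0,0,0]]]'; python3 go.py 0.661 -0.007 0.03 -1.577
```

```text
clock: 21.82
eef_pos: [0.4834, -0.0574, 0.0282]
eef_rot: [0.706, -0.039, -0.706, -0.038]
ft_force: [-0.3, -2.7, 3.9]
grip_width: 0.198
clock: 22.4
eef_pos: [0.4842, -0.0561, 0.1357]
eef_rot: [0.709, -0.001, -0.706, -0.002]
ft_force: [-0.3, -0.2, -0.5]
grip_width: 0.198
t 22.40 pos [ 0.4842 -0.0561  0.1357] yaw -1.5745 tilt [ 0.0041  0.0011 -1.    ] turn 0.0025 before-turn shift [ 0.1065 -0.0497 -0.1762] after-turn shift [ 0.1065 -0.0501 -0.1761]
```

```bash
python3 -m pendant '[[[0.1,0,-0.0083,-0.0294,0],[0.1,0,-0.0083,-0.0294,0],[0.1,0,-0.0083,-0.0294,0],[0.1,0,-0.0083,-0.0294,0],[0.1,0,-0.0084,-0.0294,0],[0.1,0,-0.0084,-0.0294,0],[0.1,0.02,0,0,0],[0.1,0.035,0,0,0],[0.1,0.02,0,0,0],[0.1,0,0,0,0],[0.1,0,0,0,0],[0.1,0,0,0,0]]]'; python3 go.py 0.661 -0.007 0.0075 -1.577
```

```text
clock: 23.4
eef_pos: [0.6603, -0.0079, 0.0595]
eef_rot: [0.707, -0.003, -0.707, -0.003]
ft_force: [0.9, 0.5, 0.1]
grip_width: 0.2
t 23.40 pos [ 0.6603 -0.0079  0.0595] yaw -1.5781 tilt [ 1.e-03  1.e-04 -1.e+00] turn -0.0011 before-turn shift [ 0.052  -0.0009 -0.0006] after-turn shift [ 0.052  -0.0009 -0.0006]
```

```bash
python3 -m pendant '[[[0.1,0.015,0,-0.001,0],[0.1,0.015,0,0,0],[0.1,0.011,0,0,0],[0.1,0.005,0,0,0],[0.1,0.003,0,0,0],[0.1,0.002,0,0,0],[0.1,0.001,0,0,0],[0.1,0,0,0,0],[0.1,0,0,0,0]]]'; python3 go.py 0.661 -0.007 0.007
```

```text
clock: 24.15
eef_pos: [0.6612, -0.008, 0.0075]
eef_rot: [0.708, -0.002, -0.707, -0.002]
ft_force: [-0.7, -1.2, 2.5]
grip_width: 0.195
t 24.15 pos [ 0.6612 -0.008   0.0075] yaw -1.5771 tilt [ 1.3e-03  1.0e-04 -1.0e+00] turn -0.0000 before-turn shift [ 0.0005 -0.001   0.0003] after-turn shift [ 0.0005 -0.001   0.0003]
```

```bash
python3 -m pendant '[[[0.24,0,0,0,0],[0.3,0,0,0,0],[0.3,0,0,0,0],[0.3,-0.005,0,0,0],[0.3,-0.02,0,0,0],[0.35,-0.035,0,0,0],[0.35,-0.035,0,0,0],[0.35,-0.025,0,0,0],[0.35,0,0,0,0.1023],[0.35,0,0,0,0]]]'; python3 go.py 0.477 -0.1143 0.0265 -1.6793
```

```text
clock: 24.98
eef_pos: [0.6619, -0.0072, 0.129]
eef_rot: [0.707, -0.038, -0.705, -0.039]
ft_force: [0.4, -0.2, -0.6]
grip_width: 0.344
t 24.98 pos [ 0.6619 -0.0072  0.129 ] yaw -1.6806 tilt [ 0.0039  0.001  -1.    ] turn -0.0013 before-turn shift [0.1017 0.1268 0.1724] after-turn shift [0.1017 0.1266 0.1726]
```

```bash
python3 -m pendant '[[[0.35,0,0.0181,0.0246,0],[0.35,0,0.0181,0.0246,0],[0.35,0,0.0181,0.0246,0],[0.35,0,0.0181,0.0246,0],[0.35,0,0.0181,0.0247,0],[0.35,0,0.0181,0.0247,0],[0.35,0,0.0181,0.0247,0],[0.35,0.025,0,0,0],[0.35,0.02,0,0,0],[0.35,0,0,0,0],[0.35,0,0,0,0],[0.35,0,0,0,0]]]'; python3 go.py 0.477 -0.1143 0.0265 -1.6793; python3 parts.py scene side
```

```text
clock: 25.98
eef_pos: [0.476, -0.1149, 0.082]
eef_rot: [-0.706, 0.038, 0.706, 0.038]
ft_force: [0.9, -0.2, -0.3]
grip_width: 0.347
t 25.98 pos [ 0.476  -0.1149  0.082 ] yaw -1.6777 tilt [-0.  0. -1.] turn 0.0016 before-turn shift [ 0.0555 -0.0007 -0.001 ] after-turn shift [ 0.0555 -0.0007 -0.001 ]
scene -87 222 rack y -86.0 x [-27.9  37. ] top 0.0409 HSV [ 17. 139. 161.]
side -87 270 rack y -84.4 x [-37.3  35.1] top 0.0404 HSV [ 18.  145.  187.5]
```

```bash
python3 -m pendant '[[[0.35,0.02,-0.0005,-0.001,0],[0.35,0.02,0,0,0],[0.35,0.011,0,0,0],[0.35,0.0045,0,0,0],[0.35,0,0,0,0],[0.35,0,0,0,0],[0.05,0,0,0,0],[0.05,0,0,0,0],[0.05,0,0,0,0],[0.05,0,0,0,0],[0.05,0,0,0,0],[0.05,0,0,0,0]]]'; python3 -m pendant '[[[0.05,-0.006,0,0,0],[0.05,-0.015,0,0,0],[0.05,-0.025,0,0,0],[0.05,-0.03,0,0,0],[0.05,-0.03,0,0,0],[0.05,0,0,0,-0.104],[0.05,0,0,0,-0.104],[0.05,0,0,0,0]]]'; python3 go.py 0.671 0.1729 0.03 -1.4713
```

```text
clock: 27.08
eef_pos: [0.477, -0.1151, 0.0267]
eef_rot: [0.706, -0.038, -0.706, -0.038]
ft_force: [-1.1, -0.4, 3.5]
grip_width: 0.135
clock: 27.75
eef_pos: [0.4767, -0.1145, 0.1331]
eef_rot: [0.707, 0.036, -0.706, 0.036]
ft_force: [0.4, -0.0, 0.2]
grip_width: 0.134
t 27.75 pos [ 0.4767 -0.1145  0.1331] yaw -1.4693 tilt [ 1.3e-03  5.0e-04 -1.0e+00] turn 0.0020 before-turn shift [ 0.1035 -0.2662 -0.2223] after-turn shift [ 0.1035 -0.2666 -0.2218]
```

```bash
python3 -m pendant '[[[0.05,0,-0.0267,-0.0222,0],[0.05,0,-0.0267,-0.0222,0],[0.05,0,-0.0267,-0.0222,0],[0.05,0,-0.0267,-0.0222,0],[0.05,0,-0.0267,-0.0222,0],[0.05,0,-0.0267,-0.0222,0],[0.05,0,-0.0266,-0.0222,0],[0.05,0,-0.0266,-0.0222,0],[0.05,0,-0.0266,-0.0222,0],[0.05,0,-0.0266,-0.0222,0],[0.05,0.02,0,0,0],[0.05,0.035,0,0,0],[0.05,0.02,0,0,0],[0.05,0,0,0,0],[0.05,0,0,0,0],[0.05,0,0,0,0]]]'; python3 go.py 0.671 0.1729 0.0075 -1.4713
```

```text
clock: 29.08
eef_pos: [0.6719, 0.1726, 0.0585]
eef_rot: [0.707, 0.035, -0.706, 0.035]
ft_force: [-0.5, 0.0, 0.3]
grip_width: 0.135
t 29.08 pos [0.6719 0.1726 0.0585] yaw -1.4727 tilt [ 1.9e-03  3.0e-04 -1.0e+00] turn -0.0014 before-turn shift [ 0.051  -0.0004  0.001 ] after-turn shift [ 0.051  -0.0004  0.001 ]
```

```bash
python3 -m pendant '[[[0.05,0.015,0,0.0005,0],[0.05,0.015,0,0,0],[0.05,0.01,0,0,0],[0.05,0.005,0,0,0],[0.05,0.003,0,0,0],[0.05,0.002,0,0,0],[0.05,0.001,0,0,0],[0.05,0,0,0,0],[0.05,0,0,0,0]]]'; python3 go.py 0.671 0.1729 0.006
```

```text
clock: 29.83
eef_pos: [0.6705, 0.1725, 0.0075]
eef_rot: [-0.706, -0.035, 0.706, -0.035]
ft_force: [-2.9, -0.8, 6.3]
grip_width: 0.135
t 29.83 pos [0.6705 0.1725 0.0075] yaw -1.4715 tilt [-2.e-04  2.e-04 -1.e+00] turn -0.0000 before-turn shift [ 0.0015 -0.0004 -0.0005] after-turn shift [ 0.0015 -0.0004 -0.0005]
```

```bash
python3 -m pendant '[[[0.18,0,0,0,0],[0.22,0,0,0,0],[0.25,0,0,0,0],[0.25,-0.005,0,0,0],[0.25,-0.02,0,0,0],[0.35,-0.035,0,0,0],[0.5,-0.035,0,0,0],[0.5,-0.025,0,0,0],[0.5,0,0,0,0.0993],[0.5,0,0,0,0]]]'; python3 go.py 0.5195 0.33 0.0055 -1.5708
```

```text
clock: 30.67
eef_pos: [0.672, 0.1722, 0.1286]
eef_rot: [0.709, -0.0, -0.706, -0.001]
ft_force: [1.0, -0.1, 0.4]
grip_width: 0.482
t 30.67 pos [0.672  0.1722 0.1286] yaw -1.5729 tilt [ 4.5e-03  7.0e-04 -1.0e+00] turn -0.0021 before-turn shift [ 0.1225 -0.1574  0.1534] after-turn shift [ 0.1225 -0.1577  0.153 ]
```

```bash
python3 -m pendant '[[[0.5,0,-0.0263,0.0255,0],[0.5,0,-0.0263,0.0255,0],[0.5,0,-0.0263,0.0255,0],[0.5,0,-0.0263,0.0255,0],[0.5,0,-0.0263,0.0255,0],[0.5,0,-0.0263,0.0255,0],[0.5,0,0,0,0],[0.5,0,0,0,0],[0.5,0,0,0,0]]]'; python3 go.py 0.5195 0.33 0.0055 -1.5708
python3 - <<'E'
from m import *
im,d,c,W=grab('scene','s5.png')
for n in ['scene','wrist','side']:
    P,h,uv=cloud(n); H,S,V=h.T;x,y,z=P.T
    m=(abs(y-.33)<.03)&(x>.33)&(x<.72)&(z>.011)&(z<.02)&((S<60)&(V>90)|(S>150)&((H<6)|(H>174)))
    r=m&(S>150)
    if m.sum()>50:
        f=np.polyfit(x[m],y[m],1); print(n,m.sum(),np.percentile(x[m],[.5,99.5]).round(4),f.round(4),np.polyval(f,.5195).round(4),'red',P[r].mean(0).round(4),np.percentile(x[r],[1,99]).round(4),z[m].mean().round(4))
E
```

```text
clock: 31.42
eef_pos: [0.5174, 0.3294, 0.1254]
eef_rot: [-0.707, 0.0, 0.707, -0.001]
ft_force: [0.4, -0.0, 0.0]
grip_width: 0.502
t 31.42 pos [0.5174 0.3294 0.1254] yaw -1.5693 tilt [-6.0e-04 -1.8e-03 -1.0e+00] turn 0.0015 before-turn shift [ 0.1199 -0.0008 -0.0021] after-turn shift [ 0.1199 -0.0008 -0.0021]
scene 1352 [0.4213 0.6309] [-0.001   0.3296] 0.3291 red [0.5181 0.3295 0.0156] [0.4896 0.5468] 0.0157
wrist 8629 [0.4037 0.6585] [0.0026 0.3283] 0.3297 red [0.5192 0.3296 0.017 ] [0.49  0.547] 0.0167
```

View pics/s5.png

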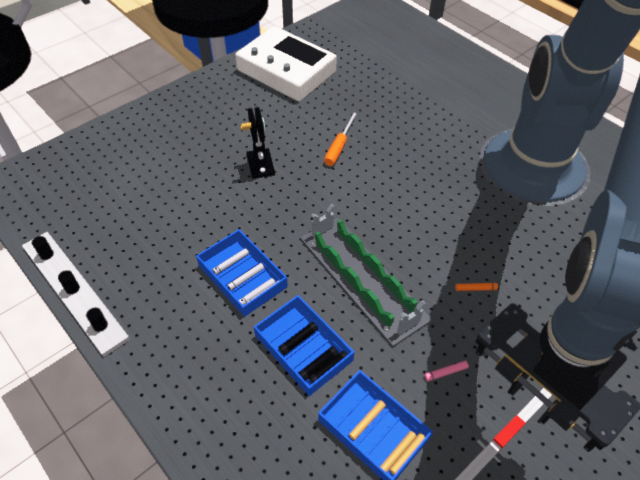

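The rack is empty. Tube (300,337) and beige post (367,420) lie in their trays beside the stock. I'll zoom on the steel tray and measure the free brackets.

```bash
python3 - <<'E'
from m import *
im,d,c,W=grab('scene'); a=cv2.resize(im[225:395,190:360,::-1],(580,580),interpolation=cv2.INTER_CUBIC); cv2.imwrite('pics/c5.png',a)
for n in ['scene','side']:
    P,h,uv=cloud(n); c=np.array([.4863,-.029]); a=-.1085
    q=(P[:,:2]-c)@np.array([[np.cos(a),-np.sin(a)],[np.sin(a),np.cos(a)]])*1000; z=P[:,2]
    for s in (-1,1):
        m=(abs(q[:,1]-s*130)<18)&(abs(q[:,0])<50)&(z>.052)&(z<.078)
        if m.sum()<20: print(n,s,'few',m.sum()); continue
        l=m&(q[:,0]<0); r=m&(q[:,0]>0)
        print(n,s,m.sum(),'y',np.percentile(q[m,1],[2,50,98]).round(1),'L',np.percentile(q[l,0],[2,98]).round(1) if l.sum()else 0,'R',np.percentile(q[r,0],[2,98]).round(1) if r.sum() else 0)
    g=(h[:,0]>45)&(h[:,0]<90)&(h[:,1]>100)&(z>.038)&(z<.046)&(abs(q[:,0])<50)
    if g.sum()>50:
        for sg in (-1,1):
            k=g&(np.sign(q[:,0])==sg)
            f=np.polyfit(q[k,1],q[k,0],1); print('  cheek',sg,f.round(4),np.percentile(q[k,1],[1,99]).round(1))
E
```

```text
scene -1 87 y [-135.1 -129.  -124.9] L [-22.1  -9.7] R [ 8.8 22.6]
scene 1 105 y [125.6 130.6 133.9] L [-23.7 -10.4] R [ 8.2 23.2]
  cheek -1 [-2.00000e-03 -2.54408e+01] [-110.7  112.4]
  cheek 1 [-1.30000e-03  2.63847e+01] [-110.8  111.5]
side -1 few 0
side 1 few 0
```

View pics/c5.png

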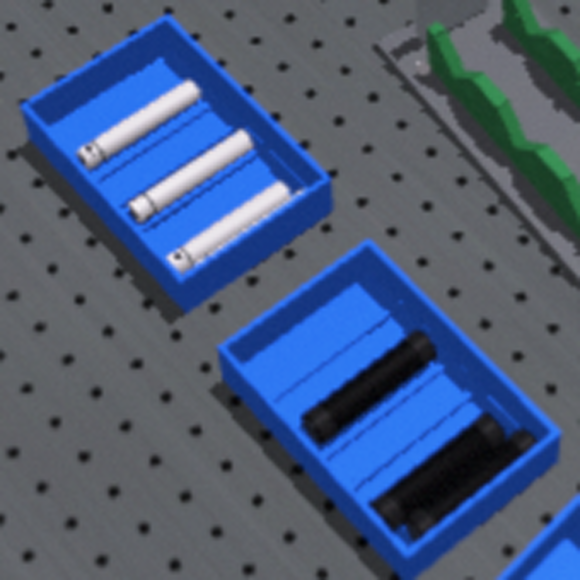

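Trays are correct: two steel plus stock, the tube plus two stock tubes, all flat. The brackets agree with the rack estimate to under 1 mm. I regrip the bar.

```bash
python3 -m pendant '[[[0.5,0.03,0,0,0],[0.5,0.035,0,0,0],[0.5,0.03,0,0,0],[0.5,0.015,0,0,0],[0.5,0.008,0,0,0],[0.5,0.002,0,0,0],[0.5,0,0,0,0],[0.5,0,0,0,0]]]'; python3 go.py 0.5183 0.3297 0.0045 -1.5708
```

```text
clock: 32.43
eef_pos: [0.5186, 0.3308, 0.0075]
eef_rot: [0.708, 0.001, -0.706, -0.0]
ft_force: [0.1, -0.2, 0.2]
grip_width: 0.499
t 32.43 pos [0.5186 0.3308 0.0075] yaw -1.5707 tilt [ 0.0021  0.0014 -1.    ] turn 0.0001 before-turn shift [0.003  0.0011 0.0003] after-turn shift [0.003  0.0011 0.0003]
```

```bash
python3 -m pendant '[[[0.5,0.0025,0.0005,0,0],[0.5,0,0,0,0],[0.1,0,0,0,0],[0.1,0,0,0,0],[0.1,0,0,0,0],[0.1,0,0,0,0],[0.1,0,0,0,0],[0.1,0,0,0,0],[0.1,0,0,0,0]]]';  python3 -m pendant '[[[0.1,-0.008,0,0,0],[0.1,-0.02,0,0,0],[0.1,-0.03,0,0,0],[0.1,-0.03,0,0,0],[0.1,-0.03,0,0,0],[0.1,-0.03,0,0,0],[0.1,-0.03,0,0,0],[0.1,0,0,0,0],[0.1,0,0,0,0]]]'; python3 go.py 0.4865 -0.0285 0.0517 -0.1085
```

```text
clock: 33.18
eef_pos: [0.5175, 0.3298, 0.0038]
eef_rot: [0.707, 0.0, -0.707, 0.0]
ft_force: [0.1, -0.1, 0.7]
grip_width: 0.177
clock: 33.93
eef_pos: [0.5183, 0.3302, 0.184]
eef_rot: [0.708, 0.001, -0.706, -0.001]
ft_force: [-0.3, 0.4, -1.2]
grip_width: 0.181
t 33.93 pos [0.5183 0.3302 0.184 ] yaw -1.5707 tilt [ 0.0033  0.0027 -1.    ] turn -1.4622 before-turn shift [0.1312 0.3591 0.0323] after-turn shift [0.1312 0.0068 0.3604]
```

```bash
python3 -m pendant '[[[0.1,0,0,0,-0.06],[0.1,0,0,0,-0.1],[0.1,0,0,0,-0.1],[0.1,0,0,0,-0.1],[0.1,0,0,0,-0.1],[0.1,0,0,0,-0.1],[0.1,0,0,0,-0.1],[0.1,0,0,0,-0.1],[0.1,0,0,0,-0.1],[0.1,0,0,0,-0.1],[0.1,0,0,0,-0.1],[0.1,0,0,0,-0.1],[0.1,0,0,0,-0.1],[0.1,0,0,0,-0.1],[0.1,0,0,0,-0.1022],[0.1,0,0,0,0],[0.1,0,0,0,0],[0.1,0,0,0,0]]]'; python3 go.py 0.4865 -0.0285 0.0517 -0.1085
```

```text
clock: 35.43
eef_pos: [0.517, 0.3293, 0.1807]
eef_rot: [-0.526, -0.472, 0.528, -0.472]
ft_force: [0.1, -0.3, -2.2]
grip_width: 0.179
t 35.43 pos [0.517  0.3293 0.1807] yaw -0.1107 tilt [-0.0016 -0.0011 -1.    ] turn -0.0022 before-turn shift [0.1295 0.0094 0.3588] after-turn shift [0.1295 0.0086 0.3589]
```

```bash
python3 -m pendant '[[[0.1,0,0,0.02,0],[0.1,0,0,0.035,0],[0.1,0,0,0.035,0],[0.1,0,0,0.035,0],[0.1,0,0,0.035,0],[0.1,0,0,0.035,0],[0.1,0,0,0.035,0],[0.1,0,0,0.035,0],[0.1,0,0,0.035,0],[0.1,0,0,0.03,0],[0.1,0,0.0085,0.0285,0],[0.1,0.02,0,0,0],[0.1,0.03,0,0,0],[0.1,0,0,0,0],[0.1,0,0,0,0],[0.1,0,0,0,0],[0.1,0,0,0,0]]]'; python3 go.py 0.4865 -0.0285 0.0517 -0.1085
python3 - <<'E'
from m import *
cloud('side','s6.png')
for n in ['scene','side','wrist']:
    P,h,uv=cloud(n); H,S,V=h.T;x,y,z=P.T
    m=(abs(x-.4893-.109*y)<.013)&(z>.124)&(z<.148)&(abs(y+.029)<.2)&(abs(y+.03)>.03)&(S<60)&(V>90)
    r=(abs(x-.4893-.109*y)<.013)&(z>.124)&(z<.150)&(S>150)&((H<6)|(H>174))
    if m.sum()>50:
        f=np.polyfit(y[m],x[m],1);g=np.polyfit(y[m],z[m],1); print(n,m.sum(),'slope',f.round(4),'x mid',np.polyval(f,-.029).round(4),'pitch',g.round(4),'ends',np.percentile(y[m],[1,99]).round(4),'red y',np.percentile(y[r],[1,50,99]).round(4) if r.sum()>20 else '')
E
```

```text
clock: 36.85
eef_pos: [0.4883, -0.0271, 0.1332]
eef_rot: [0.527, 0.472, -0.525, 0.473]
ft_force: [0.3, -0.4, -2.1]
grip_width: 0.178
t 36.85 pos [ 0.4883 -0.0271  0.1332] yaw -0.1079 tilt [ 2.7e-03  2.0e-04 -1.0e+00] turn 0.0006 before-turn shift [ 0.0815 -0.0018  0.0017] after-turn shift [ 0.0815 -0.0018  0.0017]
scene 1177 slope [0.1069 0.4945] x mid 0.4914 pitch [-0.0018  0.1429] ends [-0.1747  0.12  ] red y [-0.0574 -0.0111  0.0023]
side 829 slope [0.0926 0.4913] x mid 0.4886 pitch [-0.003   0.1441] ends [-0.0686  0.1215] red y [-0.0501 -0.0167  0.0037]
wrist 11029 slope [0.0985 0.4916] x mid 0.4888 pitch [0.0014 0.1457] ends [0.0037 0.0801] red y [-0.0557 -0.0164  0.0025]
```

View pics/s6.png

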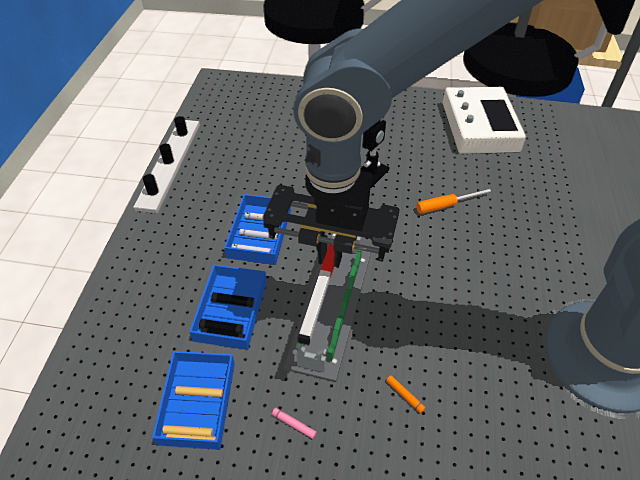

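The bar hangs parallel above the rack, level, with its red band centred at y ≈ −0.027. I lower it with a small correction.

```bash
python3 -m pendant '[[[0.1,0.015,-0.0013,0.0015,0],[0.1,0.015,0,0,0],[0.1,0.01,0,0,0],[0.1,0.005,0,0,0],[0.1,0,0,0,0],[0.1,0,0,0,0],[0.1,0,0,0,0],[0.1,0,0,0,0]]]'; python3 go.py 0.4866 -0.0285 0.0517 -0.1085
```

```text
clock: 37.72
eef_pos: [0.4863, -0.0289, 0.0874]
eef_rot: [0.527, 0.472, -0.526, 0.473]
ft_force: [1.2, 0.1, -1.1]
grip_width: 0.179
t 37.72 pos [ 0.4863 -0.0289  0.0874] yaw -0.1084 tilt [ 1.5e-03  1.0e-04 -1.0e+00] turn 0.0001 before-turn shift [ 0.0357  0.0002 -0.0004] after-turn shift [ 0.0357  0.0002 -0.0004]
```

```bash
python3 -m pendant '[[[0.1,0.008,0,0,0],[0.1,0.008,0,0,0],[0.1,0.007,0,0,0],[0.1,0.005,0,0,0],[0.1,0.003,0,0,0],[0.1,0.002,0,0,0],[0.1,0.0015,0,0,0],[0.1,0,0,0,0],[0.1,0,0,0,0],[0.1,0,0,0,0]]]'; python3 go.py 0.4866 -0.0285 0.0517 -0.1085
```

```text
clock: 38.55
eef_pos: [0.4859, -0.0289, 0.0524]
eef_rot: [0.527, 0.472, -0.526, 0.472]
ft_force: [0.3, -0.3, -1.5]
grip_width: 0.181
t 38.55 pos [ 0.4859 -0.0289  0.0524] yaw -0.1084 tilt [ 5.e-04  1.e-04 -1.e+00] turn 0.0001 before-turn shift [ 0.0007  0.0007 -0.0005] after-turn shift [ 0.0007  0.0007 -0.0005]
```

```bash
python3 -m pendant '[[[0.1,0.001,0,0,0],[0.1,0.0005,0,0,0],[0.1,0,0,0,0],[0.1,0,0,0,0]]]'; python3 -m pendant '[[[0.22,0,0,0,0],[0.27,0,0,0,0],[0.35,0,0,0,0],[0.5,0,0,0,0],[0.5,-0.008,0,0,0],[0.5,-0.025,0,0,0],[0.5,-0.035,0,0,0],[0.5,-0.035,0,0,0],[0.5,-0.035,0,0,0],[0.5,0,-0.035,0,0],[0.5,0,-0.035,0,0],[0.5,0,0,0,0],[0.5,0,0,0,0],[0.5,0,0,0,0]]]'
python3 - <<'E'
from m import *
for n in ['scene','side']:
    P,h,uv=cloud(n,n+'_f.png'); H,S,V=h.T; x,y,z=P.T
    lx=.4893+.109*y
    s=(abs(x-lx)<.012)&(z>.0605)&(z<.069)&(abs(y+.029)<.17)
    r=s&(S>150)&((H<6)|(H>174))
    f=np.polyfit(y[s],x[s],1); g=np.polyfit(y[s],z[s],1); print(n,s.sum(),f.round(4),g.round(4),'y',np.percentile(y[s],[.3,99.7]).round(4),'red',np.percentile(y[r],[1,99]).round(4))
a=cv2.imread('pics/side_f.png');b=cv2.imread('pics/scene_f.png')
cv2.imwrite('pics/f.png',np.hstack([cv2.resize(a[150:450,150:410],(400,462)),cv2.resize(b[190:450,190:440],(400,462))]))
E
```

```text
clock: 38.88
eef_pos: [0.4861, -0.0289, 0.0517]
eef_rot: [0.527, 0.472, -0.526, 0.472]
ft_force: [-2.4, 0.5, 6.4]
grip_width: 0.175
clock: 40.05
eef_pos: [0.4168, -0.0213, 0.1894]
eef_rot: [0.527, 0.472, -0.526, 0.473]
ft_force: [1.7, 0.3, 0.6]
grip_width: 0.498
scene 1401 [0.1086 0.4908] [-0.0003  0.0639] y [-0.1829  0.1248] red [-0.0582 -0.0005]
side 1387 [0.1089 0.4892] [-0.0004  0.0636] y [-0.1667  0.1267] red [-0.0568  0.0008]
```

View pics/f.png

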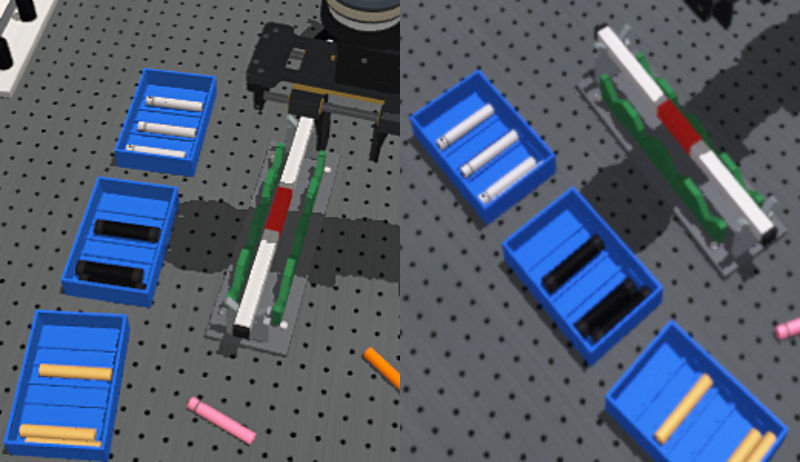

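The bar sits level in both brackets, with the red band centred at y = −0.029 as at the start. All four parts are in the right trays.

```bash
python3 -c "
from rig import *
print(hand_in())"
```

```text
the job is handed in; nothing more can be done
None
```

The job is done and handed in at about 40 s of the 136 s allowed. I laid the bar on the clear table to the left. Then I laid both steel posts, the lens tube and the beige post flat in their own trays, and seated the bar back in both brackets.

Last checks, from the scene and side cameras:
- **Bar:** it is level, with its top at 64 mm, at the rack's yaw. Its middle is within about 1 mm of the rack's centre in y; the two cameras' fits put it 1–2 mm apart in x.
- **Parts:** all four lie flat beside their stock. One of the two stock steel posts was hidden by the tray wall in the final pictures; the wrist view had shown both earlier.
- **Forces:** wrist force readings between moves stayed under about 10 N.
- **Mirror mount:** the arm kept clear of it, and it stood upright in the later pictures. I did not measure its position again at the end.
- **Disagreement:** while the bar hung over the rack, its slope read 0.093 to 0.107 depending on the camera. Once seated, both cameras gave 0.109.

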